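# Park the pole holder's lock pin and push the cup in

## Robot

A 6-joint arm with a two-finger parallel gripper is mounted at the origin on the work surface. World frame = base frame: x ahead of the robot, y to its left, z up, the work surface at z = 0. Lengths are in m, angles in degrees, forces in N, time in s.
With the tool pointing down it reaches from about 0.35 to 0.875 m from the base axis. Payload 4.2 kg.
Tool frame: the origin (TCP) lies at the very end of the fingers, on their centre line; the grasp point (between the pads) lies 19 mm behind it; z points along the fingers, x is the direction in which the jaws open and shut, and the axes are right-handed (so a half turn about z gives the same grasp; the last joint's range is limited). The gripper opens to 85 mm and grips with 20 to 120 N. Pads are 22 mm wide; open, the fingers measure 114 mm over their backs; the gripper's body (76 mm by 85 mm) begins 54 mm behind the grasp point. The pads swing forward as they close: fully open they stand 13 mm farther back than shut.
Start: joints at [-53.594, 22.042, 0.453, 0, -68.411, -14.817], TCP at [0.23, -0.581, 0.231] pointing down, gripper open.
Joint ranges: [-179.83, 179.83], [-69.29, 118.12], [-61.27, 80.66], [-181.25, 117.63], [-171.15, -9.14], [-177.46, 177.46]. Speed limits (degrees/s): [159.86, 159.86, 180, 180, 180, 180].

## Interface

Orientations are given as [roll, pitch, yaw] about the fixed x, y, z axes, in that order (R = Rz(yaw) Ry(pitch) Rx(roll)).
In Python, from rig import arm, eyes gives the robot as it stands.
- The arm moves only by the shell command python3 -m pendant 'ROWS' [FORCE]. ROWS is JSON, a list of rows, each a list of 7 numbers: the shift along the tool's x, y, z in m, then the turn, a rotation vector about the tool's x, y, z in rad, then the gripper's target within -1 to 1 (shut at 1, half-way at 0, fully open at -1). A call has exactly 8 rows; each row is the pose to reach, as a shift and turn from the pose measured when the call began, along the tool's axes at that moment; what a row does not reach only later rows make up. A row lasts 1/10 s, in which the tool goes at most 50 mm and 8.59 degrees, less where a joint would pass 70% of its speed; a pose out of reach is approached as far as the arm can. A call with a gripper value outside its range is refused whole. The fingers move at their own pace and stop on an object; FORCE is the grip in N (left out, the last holds). Time passes only in rows, so rows that repeat a pose let the fingers close, or fill a call up. It gives the time, the measured TCP pose, the force and the opening at its end, in the units of the state.
- arm.state(): the state, without advancing time (a new reading comes with each control period).
- eyes.snapshot(name): name is "side" or "top"; returns a dict with "image" (384x512x3 uint8, blue, green, red), "range_z" (384x512 float32, m along the optical axis (not along the pixel's ray), 0 where there is no reading), "mtx" (3x3 intrinsics, pixels), "k1" (the pictures are not rectified: a ray, as slopes to the right and down, at radius r is drawn at 1 + k1 r^2 times it, then the intrinsics apply), "R" (3x3) and "t" (3): a world point X has camera coordinates R X + t. Camera axes: x right, y down, z forward; pixel columns grow to the right and rows downward; lengths in m; the calibration is good to about 2 mm. A picture is of the moment at which its call begins.
- arm.finish_job(): hands the job in, once; it reports no verdict.
Trained networks look in the newest picture that a camera, given by its name, has taken for a name from the list of things; names that differ only in an ending like _2 or _b are one class to them, and where a whole thing is asked for, a point or a joint stands for the part that bears it (a point fixed in the world has none). Each returns a list of dicts, best first, with "conf" (0 to 1); they miss things now and then, are a little off and sometimes report something else, mostly with a low value. They report only what shows in the picture. A call takes as long as a camera call.
- eyes.regions_of(camera, query): "region" (384x512 bool, what is visible of it) and "point" ([column, row] in pixels, amid what is visible of it).
The state is a dict: "clock": time; "joint_pos": joint angles; "dq": joint speeds; "tau": joint torques, N m; "tool_pos": TCP position; "orientation": TCP orientation; "ft_force": force on the tool from outside, world axes, zero at the start; "ft_torque": the same for the moment, N m; "finger_gap": finger opening in m.
Only numpy, scipy, OpenCV 4.12 (cv2) and the standard library are available. Lean on these libraries where they do the work, as an engineer would, in place of code of your own. Each camera call takes 0.05 s, during which the arm holds its last target. There are 200 camera calls.

## Task

Pull up the sprung lock pin of the pole holder by its T-handle, twist it clockwise until it drops into its rest notch, and let go so that it stays up by itself; then push the pole cup, by its end plate, fully in to its stop. Feel for the notch and do not force the pin against its stop, the notch or the slide, and leave the other things on the shelf where they are.

Things in the scene. Friction and masses are not known exactly. Their poses are not given: they have to be found in the camera images.
- holder: Aluminium pole-end holder, screwed down. Origin: underside of its 10 mm base plate, below the lock pin's axis; z up. The plate spans x -50 to 50, y -120 to 210 mm. A steel slide 40 mm wide, top 28 mm above the shelf, runs along its y axis. A bridge over it spans x -48 to 48, y -25 to 25 mm, top 58 mm high.
- collar: Steel collar, 50 mm across, on the bridge round the lock pin's axis; frame as the holder's. It carries a ring (15 to 23 mm radius) whose flat top, the land, is 76.5 mm above the shelf. The land is open where the cross pin lies at the start, and has a rest notch, 3.5 mm deep and 5.5 mm wide, with a twin opposite. The ring's turn on the collar differs from holder to holder.
- knob_grip (a point): Centre of the black T-bar handle on top of the sprung lock pin: a bar 36 mm long (point x), 12 mm thick (point y), 26 mm tall (point z), its centre 97 mm above the shelf when the pin is down. The point turns and rises with the handle. At the start the bar lies along the holder's x. Below it a 43 mm long, 4 mm thick cross pin, parallel to the bar, lies in the collar's slot.
- pin (a joint): Lift of lock pin and handle (m), 0 = down, locking the slide. The spring pulls down with 6 N at 0 plus 0.35 N per mm. Solid stop at 17 mm. The collar's slot stops turning below 5 mm; a false rest at 5 mm beside it leaves the slide locked. The cross pin rests at about 12.5 mm on the land, 9 mm in the rest notch. The slide is free above 7.5 mm.
- knob (a joint): Turn of the handle (rad), 0 at the start, growing clockwise seen from above; it does not turn the other way. Above 12.5 mm of lift it turns freely. The land starts at most 0.74 rad round; the rest notch's centre lies 0.90 to 1.44 rad round, to be felt: let down lightly, the cross pin stops on the land but sinks into the notch, where it has 0.04 rad of play either way.
- slide (a joint): Travel of the steel slide (m), 0 at the start with the cup out, 0.080 pushed fully in (end stop), moving towards the holder's -y. Friction about 4 N. Locked while the pin is down.
- push_face (a point): On the upright end plate of the slide's pole cup (52 mm wide, from 28 to 95 mm above the shelf), on its outer face, which looks to the holder's +y; 70 mm above the shelf, mid-width. It moves with the slide; its axes are the holder's.
- scoop_mid (a point): Bystander: yellow plastic scoop: a 45 mm high cup, 64 mm across, with a flat handle 85 mm long; centre of the cup.
- tin_mid (a point): Bystander: round steel peg tin, 84 mm across, 85 mm high, with wooden pegs standing in it; centre.
- jar_mid (a point): Bystander: glass jar with a screw lid, 72 mm across, 110 mm high; centre.
- brush_mid (a point): Bystander: wooden scrubbing brush 150 x 45 x 38 mm lying on its bristles; centre.
- peg_a_mid (a point): Bystander: wooden clothes peg 72 x 12 x 15 mm lying down; centre.
- peg_b_mid (a point): Bystander: a second such clothes peg; centre.

How it is judged:
By the outcome, as a careful person would: the job done as asked, in the order asked, and still so for the second after the job is handed in, with the robot touching nothing.
It also fails if it takes over 72 s, if anything falls off the work surface, if the arm or the gripper's body presses on something with over 40 N, if the wrist force passes 120 N, or if a joint passes its speed limit or range.

## Working session

There is one attempt and no reset: what is moved stays moved. The work goes in short steps, Python scripts to look and compute and a shell command to move; the robot and the scene stay as the last step left them, time stands still between calls to the robot, and variables do not carry over. Pictures are saved under pics/ and viewed, about 8 in all and at most 12, crops included, and the job is handed in when it is done.

```bash
ls; mkdir -p pics
cat > h.py <<'E'
import numpy as np, cv2
from rig import arm, eyes
def cloud(s):
    h,w=s["range_z"].shape
    u,v=np.meshgrid(np.arange(w),np.arange(h)); K=s["mtx"]
    x=(u-K[0,2])/K[0,0]; y=(v-K[1,2])/K[1,1]; xd,yd=x.copy(),y.copy()
    for _ in range(10):
        f=1+s["k1"]*(x*x+y*y); x=xd/f; y=yd/f
    z=s["range_z"]; P=np.stack([x*z,y*z,z],-1)
    return (P-np.array(s["t"]))@np.array(s["R"])
E
python3 - <<'E'
from h import *
print(arm.state())
ims=[]
for c in ("side","top"):
    s=eyes.snapshot(c); W=cloud(s); ims.append(s["image"]); 
    np.savez(f"{c}.npz",W=W,im=s["image"],z=s["range_z"])
    print(c,-np.array(s["R"]).T@np.array(s["t"]))
    for q in ("holder","collar","knob_grip","push_face","scoop_mid","tin_mid","jar_mid","brush_mid","peg_a_mid"):
        for r in eyes.regions_of(c,q)[:2]:
            m=r["region"]&(s["range_z"]>0); p=W[m]
            print(q,round(r["conf"],2),r["point"],m.sum(),np.median(p,0).round(3) if m.any() else "", p.min(0).round(3) if m.any() else "",p.max(0).round(3) if m.any() else "")
cv2.imwrite("pics/a.png",ims[0]);cv2.imwrite("pics/b.png",ims[1])
E
```

```text
pics
{'clock': 0.0, 'joint_pos': array([-5.35954490e+01,  2.20898728e+01,  3.81394243e-01, -3.11576692e-02,
       -6.84121546e+01, -1.48168089e+01]), 'dq': array([-0.04219118, -0.04729329, -0.00607594, -0.03206249,  0.0073269 ,
       -0.00879362]), 'tau': array([-1.17110434e-03, -3.92290378e+01,  1.88405943e+01,  4.18639541e+00,
       -4.63896737e-03,  3.46526605e-06]), 'tool_pos': array([ 0.22977011, -0.5806051 ,  0.23023637]), 'orientation': array([-1.79997135e+02, -1.24027538e-01,  1.11576245e+02]), 'ft_force': array([0.19445211, 0.05671919, 0.57662779]), 'ft_torque': array([-0.00703236,  0.05089603,  0.03929219]), 'finger_gap': 0.08546954432315154}
side [0.45838828 0.5781556  0.83784413]
holder 0.95 [296.0, 221.9] 5822 [ 0.476 -0.001  0.028] [ 0.385 -0.213 -0.003] [0.581 0.141 0.113]
collar 0.78 [288.9, 187.2] 769 [ 0.497 -0.062  0.059] [ 0.445 -0.111  0.036] [ 0.549 -0.033  0.081]
knob_grip 0.74 [299.7, 240.4] 1868 [0.458 0.066 0.03 ] [ 0.413 -0.07   0.007] [0.513 0.113 0.099]
knob_grip 0.73 [292.0, 175.0] 235 [ 0.498 -0.07   0.1  ] [ 0.479 -0.149  0.01 ] [ 0.524 -0.061  0.11
[... 1355 characters left out ...]
ce 0.37 [286.5, 225.3] 910 [ 0.494 -0.073  0.06 ] [ 0.445 -0.109  0.055] [ 0.545 -0.037  0.111]
scoop_mid 0.87 [290.2, 289.0] 1015 [ 0.348 -0.073  0.035] [ 0.303 -0.161 -0.002] [ 0.408 -0.029  0.049]
tin_mid 0.72 [381.7, 174.6] 1638 [ 0.603 -0.276  0.048] [ 0.56  -0.335 -0.002] [ 0.665 -0.229  0.104]
jar_mid 0.79 [136.9, 253.5] 1331 [0.429 0.238 0.11 ] [ 0.387  0.216 -0.001] [0.465 0.311 0.115]
brush_mid 0.64 [243.4, 176.8] 1393 [0.607 0.034 0.039] [ 0.554 -0.039 -0.003] [0.668 0.108 0.044]
peg_a_mid 0.7 [288.3, 224.0] 953 [ 0.494 -0.073  0.06 ] [ 0.442 -0.112 -0.002] [ 0.548 -0.034  0.112]
peg_a_mid 0.46 [314.5, 162.1] 208 [ 0.638 -0.127  0.016] [ 0.63  -0.165 -0.   ] [ 0.653 -0.091  0.021]
```

Run:
```python
from h import *
a=cv2.imread("pics/a.png")[100:360,180:420];b=cv2.imread("pics/b.png")[130:340,110:430]
cv2.imwrite("pics/c.png",np.vstack([cv2.resize(a,(300,325)).__class__(0) if 0 else np.pad(cv2.resize(a,(240,260)),((0,0),(0,80),(0,0))),b]) if 0 else np.hstack([cv2.resize(a,(360,390)),cv2.resize(b,(440,289),interpolation=2).copy() if 0 else np.pad(cv2.resize(b,(440,289)),((0,101),(0,0),(0,0)))]))
d={c:np.load(c+".npz") for c in("side","top")}
for c in d:
    W=d[c]["W"].reshape(-1,3); W=W[d[c]["z"].ravel()>0]
    def box(zl,zh,xl,xh,yl,yh):
        m=(W[:,2]>zl)&(W[:,2]<zh)&(W[:,0]>xl)&(W[:,0]<xh)&(W[:,1]>yl)&(W[:,1]<yh); return W[m]
    for n,p in (("handle top",box(.105,.118,.44,.56,-.14,0)),("bridge",box(.054,.062,.42,.57,-.14,0)),("cup hi",box(.08,.105,.40,.53,0.02,.14)),("slide",box(.025,.031,.40,.56,-.21,.14))):
        if len(p)<5: print(c,n,len(p));continue
        r=cv2.minAreaRect(p[:,:2].astype(np.float32)*1000)
        _,_,v=np.linalg.svd((p-p.mean(0))[:,:2],full_matrices=False)
        print(c,n,len(p),p.mean(0).round(4),"rect",np.round(r[0],1),np.round(r[1],1),round(r[2],1),"axis",np.degrees(np.arctan2(v[0,1],v[0,0])).round(1),p.max(0).round(3))
```

```text
side handle top 92 [ 0.4971 -0.0718  0.1098] rect [497.2 -72.9] [35.7 14.8] 15.6 axis 17.0 [ 0.516 -0.061  0.113]
side bridge 499 [ 0.4978 -0.0679  0.0583] rect [497.4 -72.7] [96.5 53.2] 19.6 axis 17.9 [ 0.549 -0.033  0.062]
side cup hi 358 [0.4438 0.0885 0.0919] rect [445.2  80.9] [52.4 42.3] 18.2 axis 18.4 [0.476 0.108 0.099]
side slide 1676 [4.742e-01 1.000e-04 2.840e-02] rect [510.4 -23.3] [149.  332.3] 13.6 axis 108.2 [0.56  0.135 0.031]
top handle top 108 [ 0.4949 -0.0729  0.1106] rect [494.7 -73. ] [35.1 11.4] 18.0 axis -161.4 [ 0.512 -0.063  0.114]
top bridge 613 [ 0.4942 -0.073   0.0589] rect [495.1 -73.1] [95.3 49.8] 18.4 axis -161.5 [ 0.547 -0.035  0.062]
top cup hi 247 [0.442  0.085  0.0949] rect [442.8  80.3] [51.9 39.8] 18.7 axis -162.7 [0.472 0.106 0.099]
top slide 1829 [ 0.4754 -0.0164  0.0288] rect [516.9 -18.2] [140.6 329.8] 18.5 axis 109.0 [0.559 0.134 0.031]
```

View pics/c.png

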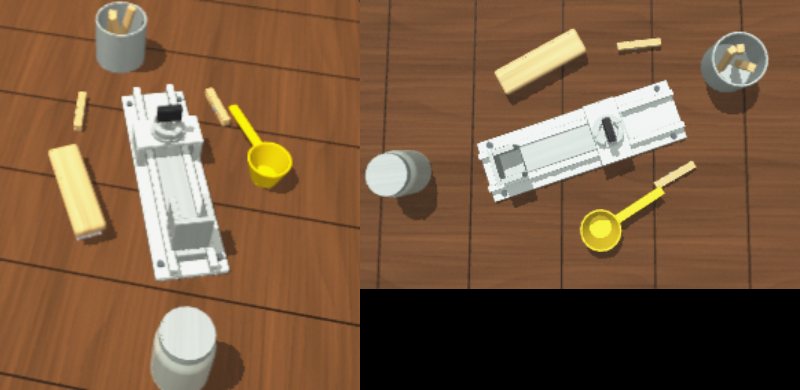

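The pictures show the holder with its yaw at about 18.4° and the pin axis at about (0.4955, -0.073). The black T-bar is at side-crop (169,113), and the cup plate faces the jar at side-crop (195,225). The bystanders leave enough room. Next I'll work out the approach.

```bash
cat >> h.py <<'E'
from scipy.spatial.transform import Rotation as Ro
def to(p,yaw):
    s=arm.state(); R=Ro.from_euler("xyz",s["orientation"],degrees=True)
    T=Ro.from_euler("xyz",[180,0,yaw],degrees=True)
    print("shift",R.inv().apply(np.array(p)-s["tool_pos"]).round(4),"rot",(R.inv()*T).as_rotvec().round(4))
def st():
    s=arm.state()
    print(round(s["clock"],2),"pos",s["tool_pos"].round(4),"rpy",s["orientation"].round(2),"F",s["ft_force"].round(1),"T",s["ft_torque"].round(2),"gap",round(s["finger_gap"],4),"q6",round(s["joint_pos"][5],1))
E
python3 -c "
from h import *
to([.4955,-.073,.2],108.4)"
```

```text
shift [0.3748 0.4338 0.0313] rot [ 0.     -0.      0.0556]
```

```bash
python3 -m pendant '[[0.03,0.035,0,0,0,0,-0.3],[0.06,0.07,0,0,0,0,-0.3],[0.09,0.105,0,0,0,0.02,-0.3],[0.12,0.14,0,0,0,0.02,-0.3],[0.15,0.175,0,0,0,0.03,-0.3],[0.18,0.21,0.01,0,0,0.03,-0.3],[0.21,0.245,0.01,0,0,0.04,-0.3],[0.24,0.28,0.01,0,0,0.05,-0.3]]' 30
python3 -c "
from h import *
st();to([.4955,-.073,.16],108.4)"
```

```text
clock: 1.8
tool_pos: [0.4025, -0.2532, 0.2214]
orientation: [180.0, 0.0, 108.7]
ft_force: [1.5, -0.2, -0.0]
finger_gap: 0.0553
1.8 pos [ 0.4025 -0.2532  0.2214] rpy [1.7999e+02 2.0000e-02 1.0870e+02] F [ 1.5 -0.2 -0. ] T [-0.03 -0.14 -0.03] gap 0.0553 q6 -58.8
shift [0.1409 0.1459 0.0614] rot [0.0002 0.0003 0.0052]
```

```bash
python3 -m pendant '[[0.03,0.031,0.005,0,0,0,-0.3],[0.06,0.062,0.015,0,0,0,-0.3],[0.09,0.093,0.025,0,0,0,-0.3],[0.12,0.124,0.04,0,0,0,-0.3],[0.141,0.146,0.055,0,0,0.005,-0.3],[0.141,0.146,0.061,0,0,0.005,-0.3],[0.141,0.146,0.061,0,0,0.005,-0.3],[0.141,0.146,0.061,0,0,0.005,-0.3]]'
python3 -c "
from h import *
st();to([.4955,-.073,.084],108.4)"
```

```text
clock: 2.6
tool_pos: [0.4954, -0.0734, 0.1608]
orientation: [180.0, 0.0, 108.4]
ft_force: [0.5, -0.4, 0.2]
finger_gap: 0.0557
2.6 pos [ 0.4954 -0.0734  0.1608] rpy [1.7998e+02 3.0000e-02 1.0839e+02] F [ 0.5 -0.4  0.2] T [ 0.07  0.01 -0.02] gap 0.0557 q6 -81.8
shift [0.0004 0.0002 0.0768] rot [ 0.0003  0.0006 -0.0002]
```

```bash
python3 -m pendant '[[0,0,0.015,0,0,0,-0.3],[0,0,0.03,0,0,0,-0.3],[0,0,0.045,0,0,0,-0.3],[0,0,0.055,0,0,0,-0.3],[0,0,0.06,0,0,0,-0.3],[0,0,0.065,0,0,0,-0.3],[0,0,0.065,0,0,0,-0.3],[0,0,0.065,0,0,0,-0.3]]'
python3 - <<'E'
from h import *
st();to([.4955,-.073,.084],108.4);print(arm.state()["joint_pos"].round(1))
ims=[]
for c,sl in(("side",np.s_[120:240,230:350]),("top",np.s_[170:290,225:345])):
    ims.append(cv2.resize(eyes.snapshot(c)["image"][sl],(400,400),interpolation=2))
cv2.imwrite("pics/d.png",np.hstack(ims))
E
```

```text
clock: 3.4
tool_pos: [0.4958, -0.0735, 0.0962]
orientation: [179.9, 0.0, 108.4]
ft_force: [-0.8, -0.5, 0.1]
finger_gap: 0.0556
3.4 pos [ 0.4958 -0.0735  0.0962] rpy [1.7993e+02 5.0000e-02 1.0839e+02] F [-0.8 -0.5  0.1] T [-0.01 -0.02 -0.03] gap 0.0556 q6 -81.8
shift [ 0.0006 -0.0001  0.0122] rot [ 0.0012  0.0008 -0.0002]
[ 10.2  18.6 -27.2   0.1 -44.2 -81.8]
```

View pics/d.png

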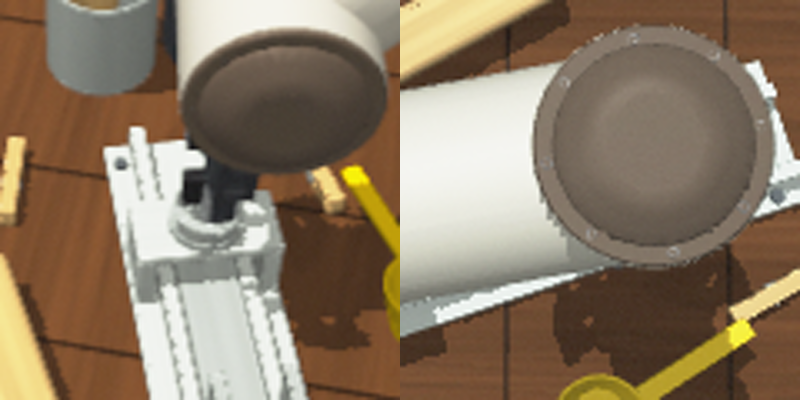

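The open fingers straddle the bar over the collar (side view, about 215,190), so I'll lower the tool and grip.

```bash
python3 -m pendant '[[0.0005,0,0.006,0,0,0,-0.3],[0.0005,0,0.012,0,0,0,-0.3],[0.0005,0,0.012,0,0,0,0.2],[0.0005,0,0.012,0,0,0,0.6],[0.0005,0,0.012,0,0,0,1],[0.0005,0,0.012,0,0,0,1],[0.0005,0,0.012,0,0,0,1],[0.0005,0,0.012,0,0,0,1]]' 40
python3 -c "
from h import *
st()"
```

```text
clock: 4.3
tool_pos: [0.4959, -0.0732, 0.0844]
orientation: [179.9, 0.1, 108.4]
ft_force: [1.6, -3.9, 0.5]
finger_gap: 0.0112
4.3 pos [ 0.4959 -0.0732  0.0844] rpy [1.799e+02 7.000e-02 1.084e+02] F [ 1.6 -3.9  0.5] T [-0.95 -0.24 -0.03] gap 0.0112 q6 -81.9
```

```bash
python3 -m pendant '[[0,0,-0.002,0,0,0,1],[0,0,-0.004,0,0,0,1],[0,0,-0.006,0,0,0,1],[0,0,-0.008,0,0,0,1],[0,0,-0.010,0,0,0,1],[0,0,-0.012,0,0,0,1],[0,0,-0.0145,0,0,0,1],[0,0,-0.0145,0,0,0,1]]'
python3 -c "
from h import *
st()"
```

```text
clock: 5.1
tool_pos: [0.4956, -0.0732, 0.0989]
orientation: [179.9, 0.1, 108.4]
ft_force: [3.5, -3.5, -12.1]
finger_gap: 0.0114
5.1 pos [ 0.4956 -0.0732  0.0989] rpy [1.7992e+02 6.0000e-02 1.0839e+02] F [  3.5  -3.5 -12.1] T [-1.06 -1.11 -0.06] gap 0.0114 q6 -81.9
```

```bash
python3 -m pendant '[[0,0,0,0,0,0.1,1],[0,0,0,0,0,0.2,1],[0,0,0,0,0,0.3,1],[0,0,0,0,0,0.4,1],[0,0,0,0,0,0.5,1],[0,0,0,0,0,0.6,1],[0,0,0,0,0,0.7,1],[0,0,0,0,0,0.8,1]]'
python3 -c "
from h import *
st()"
```

```text
clock: 5.9
tool_pos: [0.4956, -0.0735, 0.0989]
orientation: [179.9, 0.0, 62.3]
ft_force: [2.5, -4.6, -11.4]
finger_gap: 0.011
5.9 pos [ 0.4956 -0.0735  0.0989] rpy [1.7989e+02 1.0000e-02 6.2320e+01] F [  2.5  -4.6 -11.4] T [-1.59 -1.23  0.  ] gap 0.011 q6 -128.0
```

```bash
python3 -m pendant '[[0,0,0.001,0,0,0,1],[0,0,0.0015,0,0,0,1],[0,0,0.0018,0,0,0,1],[0,0,0.0021,0,0,0,1],[0,0,0.0024,0,0,0,1],[0,0,0.0027,0,0,0,1],[0,0,0.0027,0,0,0,1],[0,0,0.0027,0,0,0,1]]'
python3 -c "
from h import *
st()"
```

```text
clock: 6.7
tool_pos: [0.4958, -0.0736, 0.0967]
orientation: [179.9, 0.0, 62.3]
ft_force: [1.5, -3.0, -5.7]
finger_gap: 0.0114
6.7 pos [ 0.4958 -0.0736  0.0967] rpy [1.7986e+02 1.0000e-02 6.2350e+01] F [ 1.5 -3.  -5.7] T [-1.37 -0.61 -0.01] gap 0.0114 q6 -128.0
```

```bash
python3 -m pendant '[[0,0,-0.0015,0,0,0,1],[0,0,-0.0015,0,0,0.05,1],[0,0,-0.0015,0,0,0.1,1],[0,0,-0.0015,0,0,0.1,1],[0,0,-0.0005,0,0,0.1,1],[0,0,0.0005,0,0,0.1,1],[0,0,0.001,0,0,0.1,1],[0,0,0.001,0,0,0.1,1]]'
python3 -c "
from h import *
st()"
```

```text
clock: 7.5
tool_pos: [0.4958, -0.0737, 0.0965]
orientation: [179.8, -0.0, 56.6]
ft_force: [0.2, -3.8, 1.5]
finger_gap: 0.0113
7.5 pos [ 0.4958 -0.0737  0.0965] rpy [179.83  -0.    56.63] F [ 0.2 -3.8  1.5] T [-1.2   0.07  0.03] gap 0.0113 q6 -133.7
```

Still on the land at 0.90 rad. I'll step 0.06 and probe again.

```bash
python3 -m pendant '[[0,0,-0.0015,0,0,0,1],[0,0,-0.002,0,0,0.03,1],[0,0,-0.002,0,0,0.06,1],[0,0,-0.002,0,0,0.06,1],[0,0,-0.0005,0,0,0.06,1],[0,0,0.0005,0,0,0.06,1],[0,0,0.0008,0,0,0.06,1],[0,0,0.0008,0,0,0.06,1]]'
python3 -c "
from h import *
st()"
```

```text
clock: 8.3
tool_pos: [0.4959, -0.0737, 0.0964]
orientation: [179.8, -0.0, 53.2]
ft_force: [-1.5, -2.9, 2.9]
finger_gap: 0.0113
8.3 pos [ 0.4959 -0.0737  0.0964] rpy [ 1.7981e+02 -2.0000e-02  5.3210e+01] F [-1.5 -2.9  2.9] T [-1.1   0.37 -0.03] gap 0.0113 q6 -137.1
```

```bash
sleep 1; python3 -c "
from h import *
st()"
```

```text
8.3 pos [ 0.4959 -0.0737  0.0964] rpy [ 1.7981e+02 -2.0000e-02  5.3210e+01] F [-1.5 -2.9  2.9] T [-1.1   0.37 -0.03] gap 0.0113 q6 -137.1
```

```bash
python3 -m pendant '[[0,0,-0.0015,0,0,0,1],[0,0,-0.002,0,0,0.03,1],[0,0,-0.002,0,0,0.06,1],[0,0,-0.002,0,0,0.06,1],[0,0,-0.0005,0,0,0.06,1],[0,0,0.0003,0,0,0.06,1],[0,0,0.0006,0,0,0.06,1],[0,0,0.0006,0,0,0.06,1]]'
python3 -c "
from h import *
st()"
```

```text
clock: 9.1
tool_pos: [0.4959, -0.0738, 0.0963]
orientation: [179.8, -0.0, 49.8]
ft_force: [-1.9, -3.5, 4.3]
finger_gap: 0.0111
9.1 pos [ 0.4959 -0.0738  0.0963] rpy [ 1.798e+02 -4.000e-02  4.978e+01] F [-1.9 -3.5  4.3] T [-1.09  0.49  0.04] gap 0.0111 q6 -140.6
```

```bash
python3 -m pendant '[[0,0,-0.0015,0,0,0,1],[0,0,-0.002,0,0,0.03,1],[0,0,-0.002,0,0,0.06,1],[0,0,-0.002,0,0,0.06,1],[0,0,-0.0005,0,0,0.06,1],[0,0,0,0,0,0.06,1],[0,0,0.0003,0,0,0.06,1],[0,0,0.0003,0,0,0.06,1]]'
python3 -c "
from h import *
st()"
```

```text
clock: 9.9
tool_pos: [0.4958, -0.0738, 0.0964]
orientation: [179.8, -0.1, 46.3]
ft_force: [-1.5, -3.4, 2.9]
finger_gap: 0.0113
9.9 pos [ 0.4958 -0.0738  0.0964] rpy [ 1.7979e+02 -6.0000e-02  4.6340e+01] F [-1.5 -3.4  2.9] T [-1.17  0.34 -0.03] gap 0.0113 q6 -144.0
```

```bash
python3 -m pendant '[[0,0,-0.0015,0,0,0,1],[0,0,-0.002,0,0,0.03,1],[0,0,-0.002,0,0,0.06,1],[0,0,-0.002,0,0,0.06,1],[0,0,-0.0005,0,0,0.06,1],[0,0,0,0,0,0.06,1],[0,0,0.0003,0,0,0.06,1],[0,0,0.0003,0,0,0.06,1]]'
python3 -c "
from h import *
st()"
```

```text
clock: 10.7
tool_pos: [0.4958, -0.0738, 0.0963]
orientation: [179.8, -0.1, 42.9]
ft_force: [-0.3, -3.6, 1.1]
finger_gap: 0.0109
10.7 pos [ 0.4958 -0.0738  0.0963] rpy [ 1.7979e+02 -8.0000e-02  4.2910e+01] F [-0.3 -3.6  1.1] T [-1.2   0.17 -0.09] gap 0.0109 q6 -147.4
```

Turned 1.143 rad so far, still on the land.

```bash
python3 -m pendant '[[0,0,-0.0015,0,0,0,1],[0,0,-0.002,0,0,0.03,1],[0,0,-0.002,0,0,0.06,1],[0,0,-0.002,0,0,0.06,1],[0,0,-0.0005,0,0,0.06,1],[0,0,0,0,0,0.06,1],[0,0,0.0003,0,0,0.06,1],[0,0,0.0003,0,0,0.06,1]]'
python3 -c "
from h import *
st()"
```

```text
clock: 11.5
tool_pos: [0.4957, -0.0738, 0.096]
orientation: [179.8, -0.1, 39.5]
ft_force: [0.3, -4.9, -4.0]
finger_gap: 0.0113
11.5 pos [ 0.4957 -0.0738  0.096 ] rpy [ 1.798e+02 -9.000e-02  3.947e+01] F [ 0.3 -4.9 -4. ] T [-1.38 -0.31 -0.03] gap 0.0113 q6 -150.9
```

Less support here at 1.203 rad, so I'll feel a bit lower.

```bash
python3 -m pendant '[[0,0,0.0003,0,0,0,1],[0,0,0.0006,0,0,0,1],[0,0,0.0006,0,0,0,1],[0,0,0.0006,0,0,0,1],[0,0,0.0006,0,0,0,1],[0,0,0.0006,0,0,0,1],[0,0,0.0006,0,0,0,1],[0,0,0.0006,0,0,0,1]]'
python3 -c "
from h import *
st()"
```

```text
clock: 12.3
tool_pos: [0.4958, -0.0738, 0.0956]
orientation: [179.8, -0.1, 39.5]
ft_force: [-0.3, -3.4, 1.8]
finger_gap: 0.0112
12.3 pos [ 0.4958 -0.0738  0.0956] rpy [ 1.7979e+02 -1.0000e-01  3.9470e+01] F [-0.3 -3.4  1.8] T [-1.28  0.23 -0.1 ] gap 0.0112 q6 -150.9
```

The surface sits about 0.5 mm lower, probably the notch chamfer. I'll take smaller steps.

```bash
python3 -m pendant '[[0,0,-0.001,0,0,0,1],[0,0,-0.0025,0,0,0,1],[0,0,-0.0025,0,0,0.03,1],[0,0,-0.0025,0,0,0.03,1],[0,0,-0.0005,0,0,0.03,1],[0,0,0,0,0,0.03,1],[0,0,0.0003,0,0,0.03,1],[0,0,0.0003,0,0,0.03,1]]'
python3 -c "
from h import *
st()"
```

```text
clock: 13.1
tool_pos: [0.4957, -0.0738, 0.095]
orientation: [179.8, -0.1, 37.7]
ft_force: [1.4, -4.6, -6.0]
finger_gap: 0.0114
13.1 pos [ 0.4957 -0.0738  0.095 ] rpy [ 1.7981e+02 -1.0000e-01  3.7720e+01] F [ 1.4 -4.6 -6. ] T [-1.58 -0.52 -0.27] gap 0.0114 q6 -152.6
```

```bash
python3 -m pendant '[[0,0,-0.001,0,0,0,1],[0,0,-0.0025,0,0,0,1],[0,0,-0.0025,0,0,0.045,1],[0,0,-0.0015,0,0,0.045,1],[0,0,0,0,0,0.045,1],[0,0,0.0005,0,0,0.045,1],[0,0,0.001,0,0,0.045,1],[0,0,0.001,0,0,0.045,1]]'
python3 -c "
from h import *
st()"
```

```text
clock: 13.9
tool_pos: [0.4955, -0.0738, 0.0934]
orientation: [179.8, -0.1, 35.2]
ft_force: [2.7, -4.9, -8.2]
finger_gap: 0.0116
13.9 pos [ 0.4955 -0.0738  0.0934] rpy [ 1.7982e+02 -9.0000e-02  3.5160e+01] F [ 2.7 -4.9 -8.2] T [-1.64 -0.8   0.  ] gap 0.0116 q6 -155.2
```

The pin has sunk about 3 mm at 1.278 rad, so it's in the notch. I'll unload the last bit before releasing.

```bash
python3 -m pendant '[[0,0,0.0003,0,0,0,1],[0,0,0.0006,0,0,0,1],[0,0,0.0006,0,0,0,1],[0,0,0.0006,0,0,0,1],[0,0,0.0006,0,0,0,1],[0,0,0.0006,0,0,0,1],[0,0,0.0006,0,0,0,1],[0,0,0.0006,0,0,0,1]]'
python3 -c "
from h import *
st()"
```

```text
clock: 14.7
tool_pos: [0.4956, -0.0739, 0.093]
orientation: [179.8, -0.1, 35.2]
ft_force: [-0.3, -4.5, 0.2]
finger_gap: 0.011
14.7 pos [ 0.4956 -0.0739  0.093 ] rpy [ 1.7981e+02 -1.0000e-01  3.5170e+01] F [-0.3 -4.5  0.2] T [-1.5   0.01 -0.04] gap 0.011 q6 -155.2
```

The pin has bottomed, 3.5 mm below the land, with about zero force. Releasing.

```bash
python3 -m pendant '[[0,0,0,0,0,0,0.7],[0,0,0,0,0,0,0.4],[0,0,0,0,0,0,0],[0,0,0,0,0,0,-0.2],[0,0,0,0,0,0,-0.2],[0,0,-0.01,0,0,0,-0.2],[0,0,-0.03,0,0,0,-0.2],[0,0,-0.06,0,0,0,-0.2]]'
python3 -m pendant '[[0,0,-0.03,0,0,0,-0.2],[0,0,-0.06,0,0,0,0.2],[-0.03,-0.02,-0.06,0,0,0,1],[-0.07,-0.03,-0.06,0,0,0,1],[-0.1,-0.04,-0.06,0,0,0,1],[-0.1,-0.04,-0.06,0,0,0,1],[-0.1,-0.04,-0.06,0,0,0,1],[-0.1,-0.04,-0.06,0,0,0,1]]'
python3 - <<'E'
from h import *
st()
ims=[]
for c,sl in(("side",np.s_[120:270,210:360]),("top",np.s_[150:300,200:350])):
    s=eyes.snapshot(c);W=cloud(s);z=s["range_z"]
    m=(z>0)&(W[...,2]>.112)&(W[...,2]<.128)&(np.hypot(W[...,0]-.4955,W[...,1]+.073)<.025)
    p=W[m]
    if len(p)>5:print(c,len(p),p.mean(0),np.round(cv2.minAreaRect(p[:,:2].astype(np.float32)*1000)[1:],1) if 0 else cv2.minAreaRect(p[:,:2].astype(np.float32)*1000))
    ims.append(cv2.resize(s["image"][sl],(400,400),interpolation=2))
cv2.imwrite("pics/e.png",np.hstack(ims))
E
```

```text
clock: 15.5
tool_pos: [0.4944, -0.0738, 0.153]
orientation: [179.9, 0.1, 35.2]
ft_force: [-0.5, -0.7, 0.4]
finger_gap: 0.0514
clock: 16.3
tool_pos: [0.3907, -0.0984, 0.2137]
orientation: [179.9, -0.0, 35.2]
ft_force: [0.7, 0.1, -0.3]
finger_gap: 0.0
16.3 pos [ 0.3907 -0.0984  0.2137] rpy [ 1.7986e+02 -1.0000e-02  3.5170e+01] F [ 0.7  0.1 -0.3] T [0.01 0.01 0.01] gap 0.0 q6 -154.2
side 92 [ 0.49730038 -0.07069232  0.11808329] ((497.4891357421875, -72.19114685058594), (11.623969078063965, 36.58037567138672), 35.071956634521484)
top 111 [ 0.49467856 -0.07271039  0.11927364] ((494.6741027832031, -72.71005249023438), (11.882752418518066, 35.41315460205078), 34.97175598144531)
```

View pics/e.png

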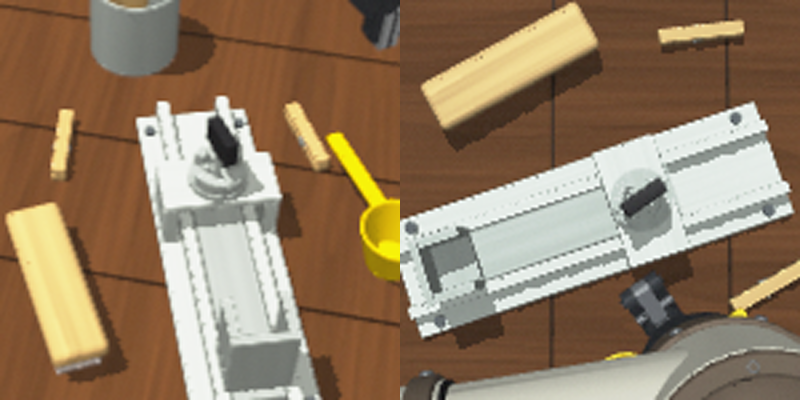

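The handle stays up by itself: its top has risen 9 mm and it has turned about 73°. It's at (645,197) in the right view. The cup is still out. Next I'll go round to the end plate with the fingers shut.

```bash
python3 -c "
from h import *
to([.4244,.1405,.2],108.4)"
```

```text
shift [ 0.1652 -0.1758  0.0127] rot [ 8.000e-04  2.000e-03 -1.278e+00]
```

```bash
python3 -m pendant '[[0.02,-0.022,0,0,0,-0.14,1],[0.04,-0.044,0,0,0,-0.28,1],[0.06,-0.066,0,0,0,-0.42,1],[0.08,-0.088,0,0,0,-0.56,1],[0.1,-0.11,0,0,0,-0.7,1],[0.12,-0.13,0,0,0,-0.84,1],[0.14,-0.15,0,0,0,-0.98,1],[0.165,-0.176,0.01,0,0,-1.12,1]]' 60
python3 -c "
from h import *
st();to([.4244,.1405,.06],108.4)"
```

```text
clock: 17.2
tool_pos: [0.4253, 0.1425, 0.2034]
orientation: [179.9, 0.1, 99.7]
ft_force: [0.9, -0.1, 0.1]
finger_gap: -0.0003
17.2 pos [0.4253 0.1425 0.2034] rpy [1.7988e+02 8.0000e-02 9.9690e+01] F [ 0.9 -0.1  0.1] T [-0.04 -0.08 -0.02] gap -0.0003 q6 -119.9
shift [-0.0016 -0.0016  0.1434] rot [ 0.002   0.0016 -0.1521]
```

```bash
python3 -m pendant '[[0,0,0.01,0,0,-0.1,1],[0,0,0.03,0,0,-0.15,1],[0,0,0.06,0,0,-0.15,1],[0,0,0.09,0,0,-0.15,1],[0,0,0.115,0,0,-0.15,1],[-0.001,-0.001,0.135,0,0,-0.15,1],[-0.001,-0.001,0.143,0,0,-0.15,1],[-0.001,-0.001,0.143,0,0,-0.15,1]]'
python3 - <<'E'
from h import *
st();to([.4955-.316*.1165,-.073+.949*.1165,.06],108.4)
s=eyes.snapshot("side");cv2.imwrite("pics/f.png",cv2.resize(s["image"][150:350,180:400],None,fx=2.5,fy=2.5))
E
```

```text
clock: 18.0
tool_pos: [0.4247, 0.1412, 0.0593]
orientation: [-179.9, 0.2, 108.3]
ft_force: [0.1, -0.4, 1.5]
finger_gap: 0.0001
18.0 pos [0.4247 0.1412 0.0593] rpy [-1.7994e+02  1.6000e-01  1.0830e+02] F [ 0.1 -0.4  1.5] T [0.05 0.   0.01] gap 0.0001 q6 -111.3
shift [-0.109  -0.0003 -0.0004] rot [-0.001   0.0029 -0.0018]
```

View pics/f.png

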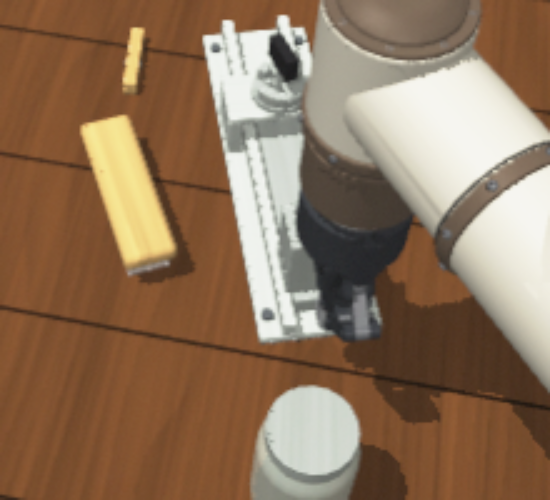

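The fingers are outside the end plate at (350,300), well clear of the jar. Pushing.

```bash
python3 -m pendant '[[-0.01,0,0,0,0,0,1],[-0.018,0,0,0,0,0,1],[-0.026,0,0,0,0,0,1],[-0.034,0,0,0,0,0,1],[-0.042,0,0,0,0,0,1],[-0.050,0,0,0,0,0,1],[-0.058,0,0,0,0,0,1],[-0.066,0,0,0,0,0,1]]'
python3 -c "
from h import *
st();to([.4955-.316*.1165,-.073+.949*.1165,.06],108.4)"
```

```text
clock: 18.85
tool_pos: [0.4468, 0.0787, 0.0607]
orientation: [179.8, 0.1, 108.3]
ft_force: [-1.7, 4.6, 3.5]
finger_gap: -0.0003
18.85 pos [0.4468 0.0787 0.0607] rpy [1.7985e+02 1.1000e-01 1.0833e+02] F [-1.7  4.6  3.5] T [1.11 0.35 0.05] gap -0.0003 q6 -102.6
shift [-0.0428 -0.0016  0.0008] rot [ 0.0027  0.002  -0.0012]
```

```bash
python3 -m pendant '[[-0.008,0,0,0,0,0,1],[-0.016,-0.001,0,0,0,0,1],[-0.024,-0.001,0,0,0,0,1],[-0.030,-0.001,0,0,0,0,1],[-0.034,-0.001,0,0,0,0,1],[-0.036,-0.001,0,0,0,0,1],[-0.038,-0.001,0,0,0,0,1],[-0.038,-0.001,0,0,0,0,1]]'
python3 -c "
from h import *
st();to([.4955-.316*.1165,-.073+.949*.1165,.06],108.4)"
```

```text
clock: 19.65
tool_pos: [0.4573, 0.0418, 0.0606]
orientation: [179.9, 0.1, 108.3]
ft_force: [1.3, 2.0, 0.2]
finger_gap: 0.0005
19.65 pos [0.4573 0.0418 0.0606] rpy [1.7993e+02 1.3000e-01 1.0831e+02] F [1.3 2.  0.2] T [ 0.55 -0.12 -0.02] gap 0.0005 q6 -97.5
shift [-0.0044 -0.0001  0.0007] rot [ 0.0012  0.0023 -0.0015]
```

```bash
python3 -m pendant '[[-0.0005,0,0,0,0,0,1],[-0.001,0,0,0,0,0,1],[-0.0015,0,0,0,0,0,1],[-0.002,0,0,0,0,0,1],[-0.0025,0,0,0,0,0,1],[-0.003,0,0,0,0,0,1],[-0.0035,0,0,0,0,0,1],[-0.004,0,0,0,0,0,1]]'
python3 -c "
from h import *
st()"
```

```text
clock: 20.45
tool_pos: [0.4585, 0.0379, 0.0606]
orientation: [179.9, 0.1, 108.3]
ft_force: [-0.8, 4.4, 0.9]
finger_gap: 0.0
20.45 pos [0.4585 0.0379 0.0606] rpy [1.7994e+02 1.3000e-01 1.0831e+02] F [-0.8  4.4  0.9] T [ 1.17 -0.    0.01] gap 0.0 q6 -97.0
```

Still moving freely.

```bash
python3 -m pendant '[[-0.0005,0,0,0,0,0,1],[-0.001,0,0,0,0,0,1],[-0.0015,0,0,0,0,0,1],[-0.002,0,0,0,0,0,1],[-0.0025,0,0,0,0,0,1],[-0.003,0,0,0,0,0,1],[-0.0035,0,0,0,0,0,1],[-0.004,0,0,0,0,0,1]]'
python3 -c "
from h import *
st()"
```

```text
clock: 21.25
tool_pos: [0.4593, 0.0358, 0.0607]
orientation: [179.9, -0.0, 108.3]
ft_force: [-6.7, 17.5, 3.9]
finger_gap: 0.0003
21.25 pos [0.4593 0.0358 0.0607] rpy [ 1.7990e+02 -1.0000e-02  1.0827e+02] F [-6.7 17.5  3.9] T [4.65 1.65 0.01] gap 0.0003 q6 -96.5
```

The stop is reached at 19 N, within about 2 mm of the expected spot. I'll back off and check.

```bash
python3 -m pendant '[[0.005,0,0,0,0,0,1],[0.015,0,0,0,0,0,1],[0.03,0,0,0,0,0,1],[0.045,0,0,0,0,0,1],[0.05,0,-0.03,0,0,0,1],[0.05,0,-0.07,0,0,0,1],[0.05,0,-0.11,0,0,0,1],[0.05,0,-0.15,0,0,0,1]]'
python3 -m pendant '[[0.01,-0.04,0,0,0,0,1],[0.02,-0.08,0,0,0,0,1],[0.03,-0.12,0,0,0,0,1],[0.04,-0.16,0,0,0,0,1],[0.04,-0.16,0,0,0,0,1],[0.04,-0.16,0,0,0,0,1],[0.04,-0.16,0,0,0,0,1],[0.04,-0.16,0,0,0,0,1]]'
python3 - <<'E'
from h import *
st()
ims=[]
for c,sl in(("side",np.s_[100:360,180:420]),("top",np.s_[130:340,110:430])):
    s=eyes.snapshot(c);W=cloud(s);z=s["range_z"]
    c0=np.array([.4955,-.073]);a=np.radians(18.4)
    d=W[...,:2]-c0; X=d[...,0]*np.cos(a)+d[...,1]*np.sin(a); Y=-d[...,0]*np.sin(a)+d[...,1]*np.cos(a)
    m=(z>0)&(np.abs(X)<.03)&(W[...,2]>.08)&(W[...,2]<.105)&(Y>.03)&(Y<.25)
    print(c,"cup Y",np.percentile(Y[m],[1,50,99]).round(4))
    o=np.load(c+".npz");Wo=o["W"];d=Wo[...,:2]-c0;Xo=d[...,0]*np.cos(a)+d[...,1]*np.sin(a);Yo=-d[...,0]*np.sin(a)+d[...,1]*np.cos(a)
    m=(o["z"]>0)&(np.abs(Xo)<.03)&(Wo[...,2]>.08)&(Wo[...,2]<.105)&(Yo>.03)&(Yo<.25)
    print("  before",np.percentile(Yo[m],[1,50,99]).round(4))
    m=(z>0)&(W[...,2]>.105)&(W[...,2]<.13)&(np.hypot(X,Y)<.025)
    if m.sum()>5:print("handle",W[m].mean(0).round(4),cv2.minAreaRect(W[m][:,:2].astype(np.float32)*1000)[2])
    ims.append(s["image"][sl])
cv2.imwrite("pics/g.png",np.hstack([cv2.resize(ims[0],(360,390)),np.pad(cv2.resize(ims[1],(440,289)),((0,101),(0,0),(0,0)))]))
E
```

```text
clock: 22.05
tool_pos: [0.4422, 0.0825, 0.2118]
orientation: [-180.0, 0.0, 108.3]
ft_force: [0.5, 0.1, -0.3]
finger_gap: -0.0003
clock: 22.85
tool_pos: [0.2784, 0.0704, 0.2117]
orientation: [-179.9, 0.1, 108.2]
ft_force: [0.1, 0.9, -0.8]
finger_gap: -0.0001
22.85 pos [0.2784 0.0704 0.2117] rpy [-1.7989e+02  1.0000e-01  1.0818e+02] F [ 0.1  0.9 -0.8] T [ 0.04 -0.06  0.06] gap -0.0001 q6 -119.9
side cup Y [0.0625 0.0964 0.1028]
  before [0.1428 0.1757 0.1825]
handle [ 0.4974 -0.0696  0.1156] 37.20114517211914
top cup Y [0.0625 0.09   0.1018]
  before [0.1424 0.172  0.182 ]
handle [ 0.4947 -0.0727  0.1191] 34.962135314941406
```

View pics/g.png

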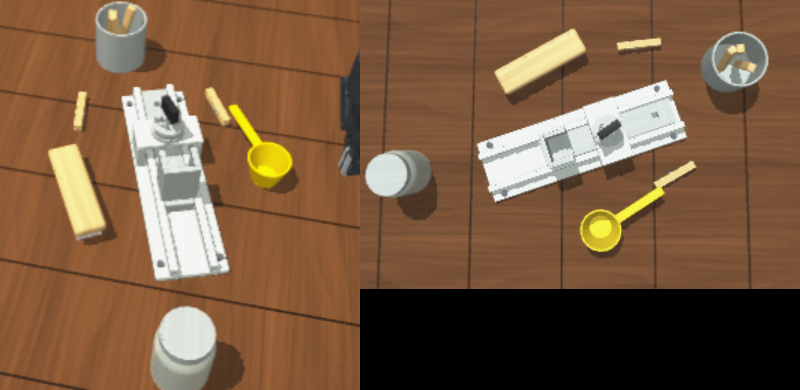

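The slide has travelled 80 mm, the handle is still up and turned, the bystanders haven't moved, and the arm is clear.

```bash
python3 -c "
from h import *
print(arm.finish_job())"
```

```text
the job is handed in; nothing more can be done
None
```

The lock pin is up and resting in its notch by itself, and the pole cup is pushed fully in. The job was handed in at about 23 s.

- **Pin:** I lifted it about 14.5 mm, short of the stop, and twisted it clockwise while feeling for the notch with light touches. The notch was at about 1.28 rad, where the pin sank 3.5 mm below the land. I released it at close to zero force.
- **Pin checks:** In the top camera the handle top stayed 8–9 mm above its starting height, with its turn unchanged after the push. In the last side picture the height averaged about 2 mm lower (0.1156 m against 0.1181 m) and the angle was 2° off. I used a wider height window for that reading, so I put the difference down to that.
- **Cup:** I pushed it by its end plate at about 5 N until it met the end stop at about 19 N. Both cameras show 80 mm of travel.
- **Surroundings:** In the last pictures the other things look unmoved by eye; I did not measure them. The arm was clear of everything.

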